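Step an amplifier board under the inspection microscope

ROBOT

A 7-joint arm with a two-finger parallel gripper is mounted at the origin on the work surface. World frame = base frame: x ahead of the robot, y to its left, z up, the work surface at z = 0. Lengths are in m, angles in rad, forces in N, time in s.
With the tool pointing down it reaches from about 0.4 to 0.85 m from the base axis. Payload 4.5 kg.
Tool frame: the origin (TCP) lies at the centre of the arm's flange, where the gripper is bolted on; the fingertips stand r.tcp_to_tips ahead of it and the grasp point (between the pads) lies 147 mm ahead of it (r.tcp_to_tips is the distance from the TCP to the fingertips, in m); x points along the fingers, y is the direction in which the jaws open and shut, and the axes are right-handed (so a half turn about x gives the same grasp; the last joint's range is limited). The gripper opens to 88 mm and grips with 3 to 60 N. Pads are 18 mm wide; open, the fingers measure 123 mm over their backs; the gripper's body (75 mm by 187 mm) begins 45 mm behind the grasp point.
Start: joints at [0.034, 0.689, -0.195, 1.565, 0.157, 0.902, -0.215], TCP at [0.625, 0, 0.405] pointing down, gripper open.
Joint ranges: [-3.01, 3.01], [-0.46, 2.08], [-1.47, 1.51], [0.13, 2.56], [-1, 4.14], [0.04, 2.09], [-2.66, 2.66]. Speed limits (rad/s): [2.57, 2.57, 3.14, 3.14, 3.14, 3.14, 3.14].

INTERFACE

Orientations are given as a unit quaternion [x, y, z, w].
In Python, from plant import r, eyes gives the robot as it stands.
- The arm moves only by the tool carry_out, never from a script. Its argument "targets" is text: rows parted by semicolons, each of 5 numbers parted by spaces: the opening, from 0 (shut) to 1 (fully open), then the shift along the tool's x, y, z in mm, then the turn about the tool's x in rad. A call has 1 to 20 rows; each row shifts and turns the commanded pose from where the row before left it, along the tool's axes as they then stand; what a row does not reach is not made up. A row lasts 1/12 s, in which the tool goes at most 41.7 mm and 7.16 degrees, less where a joint would pass 70% of its speed; a pose out of reach is approached as far as the arm can. A call is refused whole if a number of a shift passes 41.7 or a number of a turn 0.125, either way. A call with a gripper value outside its range is refused whole. The fingers move at their own pace and stop on an object; "force" is the grip in N (left out, the last holds). Time passes only in rows, so rows that do not move let the fingers close. It gives the time, the measured TCP pose, the force and the opening at its end, in the units of the state.
- r.get_state(): the state, without advancing time (a new reading comes with each control period).
- eyes.snapshot(name): name is "scene" or "side" or "wrist"; returns (picture, depth): 384x512x3 uint8, blue, green, red; 384x512 float32, m along the optical axis (not along the pixel's ray), 0 where there is no reading.
- eyes.camera_params(name): a dict with "intrinsics" (3x3 intrinsics, pixels), "rvec" (rotation vector, rad) and "tvec" (3), from world to camera coordinates, as OpenCV has them; the wrist camera has in their place "T_tool_cam" (4x4, takes a point from camera to tool coordinates, whose origin is the TCP and whose axes are the tool frame's). Camera axes: x right, y down, z forward; pixel columns grow to the right and rows downward; lengths in m; the calibration is good to about 2 mm. The wrist camera is an equidistant fisheye: a pixel r from the principal point sees the ray r / f radians off the axis. A picture is of the moment at which its call begins: read the wrist's pose just before it. camera_params takes no time and is no camera call.
- r.finish_job(): hands the job in, once; it reports no verdict.
The state is a dict: "clock": time; "q": joint angles; "qd": joint speeds; "joint_torque": joint torques, N m; "tool_pos": TCP position; "eef_rot": TCP orientation; "contact_force": force on the tool from outside, world axes, zero at the start; "moment": the same for the moment, N m; "opening": opening from 0.0 (shut) to 1.0 (fully open).
Only numpy, scipy, OpenCV 4.12 (cv2) and the standard library are available. Lean on these libraries where they do the work, as an engineer would, in place of code of your own. Each camera call takes 0.05 s, during which the arm holds its last target.

TASK

Pull up the knob to switch the microscope light on, then slide the board by the carrier's finger loop until the square processor is centred under the microscope's pointed nose, pause there for about a second, and do the same with the round choke. Then push the knob fully back in and leave the choke centred under the nose. Do not touch the board or the microscope's column, arm and tube, and leave the things lying around where they are.

Things in the scene. Friction and masses are not known exactly. Their poses are not given: they have to be found in the camera images.
- stage: Fixed base of the inspection microscope: a dark cast plate 300 mm (x) by 410 mm (y), 14 mm thick, on the table. Origin on the table straight below the microscope's nose; its x and y axes are the directions of the two slides; yaw within 0.25 rad of the world's. A board carrier glides on crossed rails on it.
- slide_x (a joint): Travel of the carrier along the stage's x, -0.055 to 0.055 m, 0 at mid-travel. Needs about 1.5 N to move, no spring, stays where it is left.
- slide_y (a joint): Travel of the carrier along the stage's y, -0.055 to 0.055 m, 0 at mid-travel. Needs about 1.5 N to move, no spring, stays where it is left.
- microscope: The fixed microscope on the stage, same origin and axes: steel column 25 mm thick and 264 mm high at (120, 175) mm, a level arm 24 mm wide at 215 mm height from it to the upright tube (33 mm across, clamp ring 46 mm) over the origin, its top 265 mm above the table; the tube's conical nose points down.
- lens_tip (a point): Lower end of the fixed microscope's conical nose (12 mm across at the end), 100 mm above the table: the pointer. It does not move.
- loop (a point): Centre of the finger loop on the carrier's front (-x) edge, half-way up, 51 mm above the table. A black frame with a through opening 50 mm in the stage's x by 60 mm in y; bars 14 mm wide, 12 mm thick, nothing beneath higher than 26 mm above the table. Closed fingers put down into it can drag the carrier in x and y; the front bar can also be pinched from above. It moves with the board.
- board: Green amplifier board, 165 mm (x) by 132 mm (y), clamped in the carrier and moving with it, never turning; upper face 60 mm above the table. Origin at the table's height under its centre, axes as the stage's; at mid-travel it coincides with stage. Clamp bars beside it reach 67 mm, their screws 73 mm, the parts on it 76 mm above the table.
- processor (a point): Centre of the top of the processor, the only large square chip on the board: flat, black, 34 by 34 mm, leads on all four sides, top 66 mm above the table. On the board at (-30, -40) mm from its origin.
- choke (a point): Centre of the top of the choke, the only large round part on the board: a wound ring 40 mm across and 16 mm high, top 76 mm above the table. On the board at (32, 38) mm from its origin.
- knob_top (a point): Centre of the top of the light switch's pull knob: a black knob 30 mm across and 26 mm tall on a thin upright stem, on a black control box 54 mm high at (-105, 200) mm in the stage's frame. Pushed in, its top is 97 mm and its underside 71 mm above the table; pulled out it stands 15 mm higher.
- light_switch (a joint): Lift of the pull knob: 0 pushed in (off), 0.015 m pulled out to its detent (on). A toggle spring inside: it takes about 7 N to start it from either end, and past the middle it snaps to the other end.
- enclosure: Bystander, loose: open black instrument case 150 x 200 x 55 mm, origin under its centre, beside the stage on its -y side.
- pliers: Bystander, loose: pliers 140 mm long and 13 mm high lying on the table along the front (-x) edge of the stage's base; origin under the pivot, handles to its -x.
- iron_stand: Bystander, loose: soldering iron in its spring stand on the stage's +y side, foot 110 x 75 mm, handle rising towards its +x to 150 mm; origin under the foot's centre.

How it is judged:
By the outcome, as a careful person would: the job done as asked, in the order asked, and still so for the second after the job is handed in, with the robot touching nothing.
It also fails if it takes over 58 s, if anything falls off the work surface, if the arm or the gripper's body presses on something with over 40 N, if the wrist force passes 120 N, or if a joint passes its speed limit or range.

## Working session

There is one attempt and no reset: what is moved stays moved. The work goes in short steps, Python scripts to look and compute and a tool call to move; the robot and the scene stay as the last step left them, time stands still between calls to the robot, and variables do not carry over. Pictures are saved under pics/ and viewed, and the job is handed in when it is done.

Besides the shell and the picture viewer there is one more tool, called after ">>>" as a command line: name --argument value ..., lists and objects as JSON in quotes. carry_out: Moves the arm, as the interface text tells. Its arguments: {"type":"object","properties":{"targets":{"type":"string"},"force":{"type":"number"}},"required":["targets"]}

```bash
ls; mkdir -p pics
cat > h.py <<'E'
import numpy as np, cv2
from plant import r, eyes
from scipy.spatial.transform import Rotation as R
def cam(n):
    p=eyes.camera_params(n); K=np.array(p["intrinsics"]); Rm=cv2.Rodrigues(np.array(p["rvec"],float))[0]; t=np.array(p["tvec"],float).ravel()
    return K,Rm,t
def atz(n,u,v,z):
    K,Rm,t=cam(n); d=Rm.T@np.linalg.solve(K,[u,v,1.]); c=-Rm.T@t
    return c+d*(z-c[2])/d[2]
def atd(n,u,v,dep):
    K,Rm,t=cam(n); return Rm.T@(np.linalg.solve(K,[u,v,1.])*dep-t)
def proj(n,P):
    K,Rm,t=cam(n); q=(Rm@np.atleast_2d(P).T).T+t; q=q@K.T; return q[:,:2]/q[:,2:]
E
python3 - <<'E'
from h import *
s=r.get_state(); print(s, r.tcp_to_tips)
for n in ("scene","side","wrist"):
    p,d=eyes.snapshot(n); cv2.imwrite(f"pics/{n}0.png",p); np.save(f"{n}0.npy",d); print(n,eyes.camera_params(n))
E
```

```text
pics
{'clock': 0.0, 'q': array([ 0.03380668,  0.68998582, -0.19451307,  1.56634049,  0.15727239,
        0.90245326, -0.2150989 ]), 'qd': array([ 5.67142284e-04,  6.84989772e-04,  8.51462099e-04, -1.64870280e-03,
       -1.40483488e-03,  5.71998739e-04, -7.11881399e-05]), 'joint_torque': array([ 3.38560185e-04, -5.27571630e+01, -1.26686912e+00, -1.53434461e+01,
       -5.26333472e-02,  6.56995355e-03,  1.65937727e-04]), 'tool_pos': array([ 6.24678161e-01, -2.73737463e-05,  4.03909511e-01]), 'eef_rot': array([-0.49950986, -0.50043814,  0.50045947, -0.49959173]), 'contact_force': array([-0.92200209,  0.74208971, -0.3018397 ]), 'moment': array([-0.01909202, -0.04124168,  0.02146033]), 'opening': 1.0025128422364404} 0.166
scene {'intrinsics': array([[470.24969053,   0.        , 256.47877357],
       [  0.        , 470.24969053, 190.85273825],
       [  0.        ,   0.        ,   1.        ]]), 'rvec': array([ 1.43222114,  2.23116954, -0.83639906]), 'tvec': array([ 0.24726166, -0.37354178,  1.59184448])}
side {'intrinsics': array([[496.18162748,   0.        , 260.44163502],
       [  0.        , 496.18162748, 189.13342647],
       [  0.        ,   0.        ,   1.        ]]), 'rvec': array([ 0.86262128, -2.46851548,  1.17445051]), 'tvec': array([0.46185554, 0.32269596, 0.79501977])}
wrist {'intrinsics': array([[297.31863964,   0.        , 257.24831279],
       [  0.        , 297.31863964, 192.41883968],
       [  0.        ,   0.        ,   1.        ]]), 'T_tool_cam': array([[ 1.20285876e-03, -3.17051950e-01,  9.48407409e-01,
         2.03890454e-02],
       [ 9.99998517e-01,  1.55067009e-03, -7.49903465e-04,
         9.36311538e-05],
       [-1.23290864e-03,  9.48406904e-01,  3.17053345e-01,
        -8.24815316e-02],
       [ 0.00000000e+00,  0.00000000e+00,  0.00000000e+00,
         1.00000000e+00]])}
```

View pics/scene0.png

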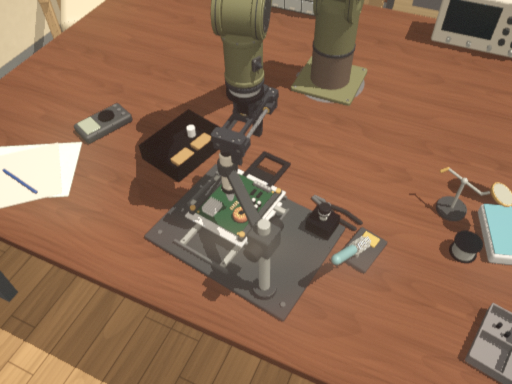

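View pics/side0.png

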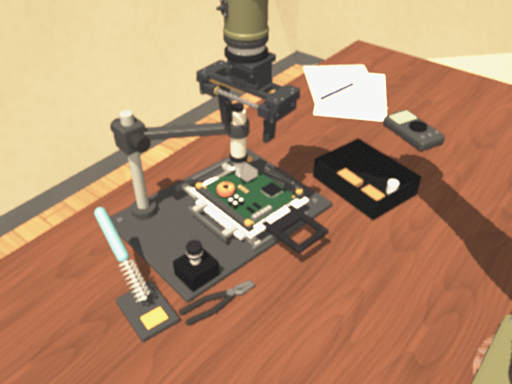

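View pics/wrist0.png

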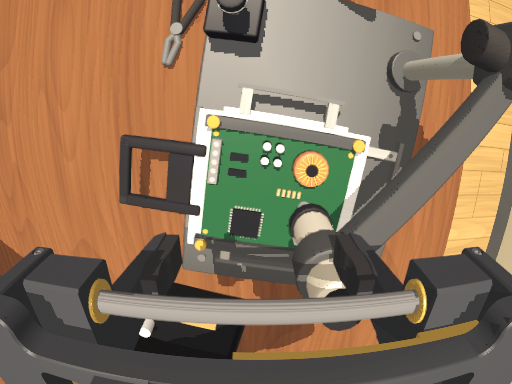

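Run:
```python
import cv2
p=cv2.imread("pics/scene0.png"); cv2.imwrite("pics/sc_c.png",cv2.resize(p[120:310,130:400],None,fx=2.9,fy=2.9,interpolation=cv2.INTER_CUBIC))
p=cv2.imread("pics/side0.png"); cv2.imwrite("pics/si_c.png",cv2.resize(p[85:345,85:345],None,fx=2.3,fy=2.3,interpolation=cv2.INTER_CUBIC))
```

```text
(no output)
```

View pics/sc_c.png

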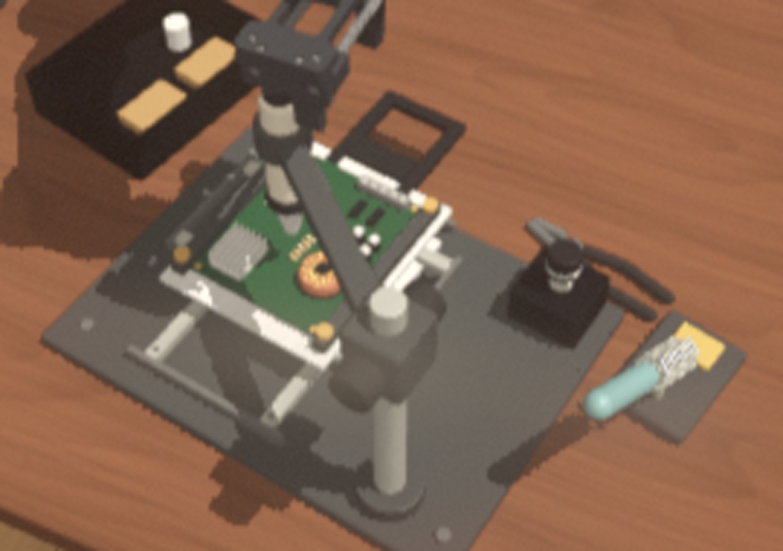

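View pics/si_c.png

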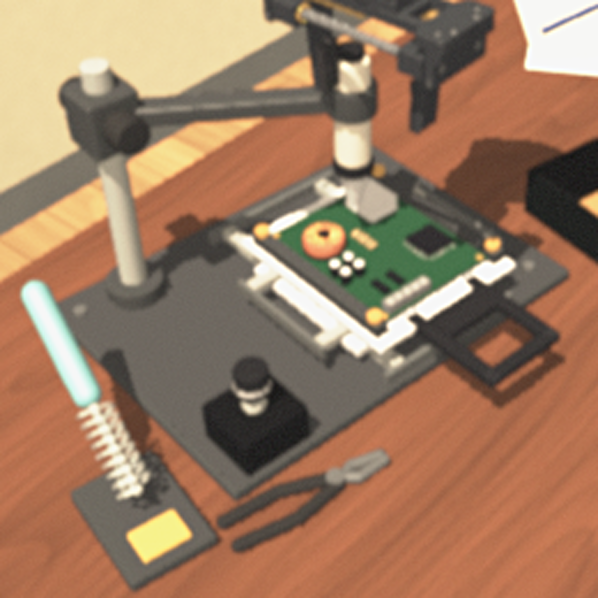

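```bash
cat > fit.py <<'E'
from h import *
from scipy.optimize import least_squares
S=[("scene",264.5,222.8,120,175,264,0),("scene",144.5,237.6,150,-205,14,0),("scene",346.5,226.2,-150,205,14,0),("scene",325.2,205.2,-105,200,97,0),("scene",240.3,213.8,32,38,76,1),
("side",126.3,115.4,120,175,264,0),("side",188,301,-150,205,14,0),("side",194.1,245,-105,200,97,0),("side",332,202.4,-150,-205,14,0),("side",111,215.4,150,205,14,0),("side",225.4,187.6,32,38,76,1),("side",272,188.5,-30,-40,66,1)]
def w(p,x,y,z,m):
    x=x/1e3+m*p[3];y=y/1e3+m*p[4];c,s=np.cos(p[2]),np.sin(p[2])
    return np.array([p[0]+c*x-s*y,p[1]+s*x+c*y,z/1e3])
f=lambda p:np.concatenate([proj(n,w(p,x,y,z,m))[0]-[u,v] for n,u,v,x,y,z,m in S])
o=least_squares(f,[.65,0,0,0,0],loss="soft_l1")
print(o.x); print(f(o.x).reshape(-1,2).round(1))
for nm,a in dict(tip=(0,0,100,0),loop=(-127,0,51,1),knob=(-105,200,97,0),proc=(-30,-40,66,1),choke=(32,38,76,1),col=(120,175,264,0)).items(): print(nm,w(o.x,*a).round(4))
p=o.x
E
python3 fit.py
```

```text
[ 6.79499635e-01 -1.16380437e-04 -1.82889567e-01 -2.92658955e-02
 -3.38288690e-02]
[[  8.   10. ]
 [ -4.5  -9.5]
 [ -4.9  -2.2]
 [  9.5   9.4]
 [  0.1  -1.4]
 [-15.    0.6]
 [  4.   -4.5]
 [-17.9   5.5]
 [  8.4  -0.4]
 [  2.   -1.5]
 [ -0.   -1.1]
 [ -0.6   0.5]]
tip [ 6.795e-01 -1.000e-04  1.000e-01]
loop [ 0.5197 -0.005   0.051 ]
knob [0.6126 0.2156 0.097 ]
proc [ 0.6078 -0.0619  0.066 ]
choke [0.6829 0.0035 0.076 ]
col [0.8293 0.1501 0.264 ]
```

```bash
sed -i 's/^o=/if 1: S=[s for s in S if s[5]!=14]\no=/' fit.py
cat >> fit.py <<'E'
if __name__=="__main__":
  from_=[("scene",144.5,237.6),("scene",346.5,226.2),("side",188,301),("side",332,202.4),("side",111,215.4)]
  for n,u,v in from_:
    q=atz(n,u,v,.014)[:2]-p[:2]; c,s=np.cos(p[2]),np.sin(p[2]); print(n,(np.array([[c,s],[-s,c]])@q*1e3).round(0))
E
python3 fit.py
```

```text
[ 0.66911376 -0.02738789 -0.15226591 -0.02383428 -0.00486479]
[[ 0.1 -0.1]
 [ 0.   0.2]
 [ 0.5 -1.5]
 [-0.2 -1.6]
 [ 0.3  0.6]
 [ 0.  -0.8]
 [-0.6 -0.1]]
tip [ 0.6691 -0.0274  0.1   ]
loop [ 0.5193 -0.0093  0.051 ]
knob [0.5957 0.1862 0.097 ]
proc [ 0.6091 -0.0636  0.066 ]
choke [0.6822 0.0041 0.076 ]
col [0.8143 0.1274 0.264 ]
scene [ 165. -152.]
scene [-138.  251.]
side [-141.  250.]
side [-138. -157.]
side [161. 235.]
```

```bash
cat >> h.py <<'E'
def wray(u,v,pos,quat,z):
    p=eyes.camera_params("wrist");K=np.array(p["intrinsics"]);T=np.array(p["T_tool_cam"])
    dx,dy=u-K[0,2],v-K[1,2];rr=np.hypot(dx,dy);th=rr/K[0,0]
    d=np.array([np.sin(th)*dx/rr,np.sin(th)*dy/rr,np.cos(th)])
    Rt=R.from_quat(quat).as_matrix(); o=pos+Rt@T[:3,3]; d=Rt@T[:3,:3]@d
    return o+d*(z-o[2])/d[2]
def st(p,P):
    c,s=np.cos(p[2]),np.sin(p[2]); return np.array([[c,s],[-s,c]])@(np.array(P)[:2]-p[:2])*1e3
E
python3 - <<'E'
import cv2
p=cv2.imread("pics/wrist0.png"); cv2.imwrite("pics/w_c.png",cv2.resize(p[90:290,110:380],None,fx=2.9,fy=2.9,interpolation=cv2.INTER_CUBIC))
from fit import *
print(proj("side",w(p,-127,0,51,1)),proj("scene",w(p,-127,0,51,1)))
E
```

```text
[ 0.66911376 -0.02738789 -0.15226591 -0.02383428 -0.00486479]
[[ 0.1 -0.1]
 [ 0.   0.2]
 [ 0.5 -1.5]
 [-0.2 -1.6]
 [ 0.3  0.6]
 [ 0.  -0.8]
 [-0.6 -0.1]]
tip [ 0.6691 -0.0274  0.1   ]
loop [ 0.5193 -0.0093  0.051 ]
knob [0.5957 0.1862 0.097 ]
proc [ 0.6091 -0.0636  0.066 ]
choke [0.6822 0.0041 0.076 ]
col [0.8143 0.1274 0.264 ]
[[290.03055545 224.4721489 ]] [[263.61071885 172.344929  ]]
```

View pics/w_c.png

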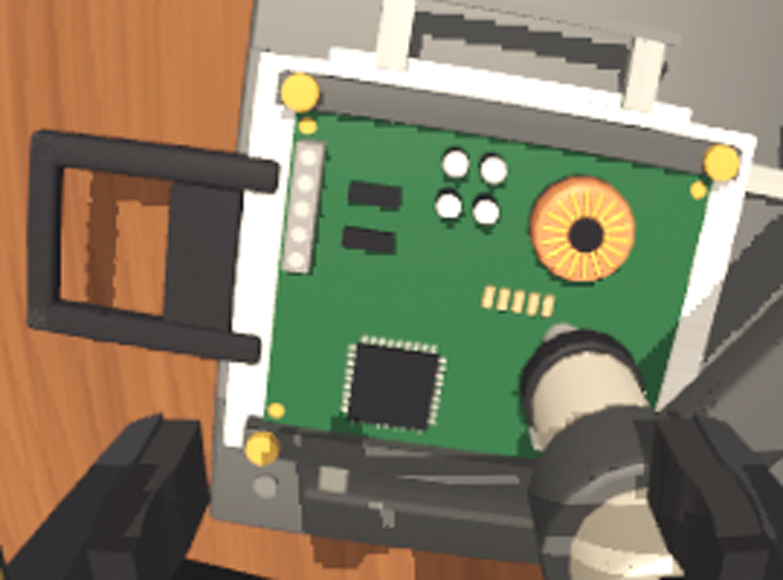

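```bash
python3 - <<'E' | tail -12
from fit import *
s=r.get_state(); 
def g(x,y,z):
    P=wray(x/2.9+110,y/2.9+90,s["tool_pos"],s["eef_rot"],z); print(P.round(4),st(p,P).round(1))
g(394,387,.066);g(584,234,.076)
for a in [(62,165),(58,302),(242,190),(232,330)]: g(*a,.057)
for a in [(300,92),(722,163),(262,447)]: g(*a,.073)
E
```

```text
proc [ 0.6091 -0.0636  0.066 ]
choke [0.6822 0.0041 0.076 ]
col [0.8143 0.1274 0.264 ]
[ 0.6109 -0.0622  0.066 ] [-52.3 -43.2]
[0.6825 0.0044 0.076 ] [ 8.4 33.5]
[0.4755 0.0296 0.057 ] [-200.    26.9]
[ 0.4665 -0.0294  0.057 ] [-200.   -32.7]
[0.5516 0.0173 0.057 ] [-122.9   26.3]
[ 0.5438 -0.0413  0.057 ] [-121.8  -32.8]
[0.5782 0.0565 0.073 ] [-102.5   69.1]
[0.7356 0.0322 0.073 ] [56.7 69. ]
[ 0.556 -0.087  0.073] [-102.7  -76. ]
```

```bash
python3 - <<'E' | tail -12
from fit import *
for n,pts in dict(side=[(100,211),(123,256),(140,290),(146,310)],scene=[(337,259),(356,248),(370,237)]).items():
    d=np.load(n+"0.npy")
    for u,v in pts:
        P=atd(n,u,v,d[v,u]); print(n,P.round(3),st(p,P).round(0))
s=r.get_state(); print(R.from_quat(s["eef_rot"]).as_matrix().round(3))
print(w(p,-151.4,0,51,1))
E
```

```text
Traceback (most recent call last):
  File "fit.py", line 10, in <module>
    o=least_squares(f,[.65,0,0,0,0],loss="soft_l1")
  File "fit.py", line 8, in <lambda>
    f=lambda p:np.concatenate([proj(n,w(p,x,y,z,m))[0]-[u,v] for n,u,v,x,y,z,m in S])
                               ~~~~^^^^^^^^^^^^^^^^
  File "h.py", line 13, in proj
    K,Rm,t=cam(n); q=(Rm@np.atleast_2d(P).T).T+t; q=q@K.T; return q[:,:2]/q[:,2:]
           ~~~^^^
  File "h.py", line 5, in cam
    p=eyes.camera_params(n); K=np.array(p["intrinsics"]); Rm=cv2.Rodrigues(np.array(p["rvec"],float))[0]; t=np.array(p["tvec"],float).ravel()
ValueError: time passes only in moves, steps and waits
```

```bash
python3 - <<'E' || true
import numpy as np,pickle
from plant import eyes
pickle.dump({n:eyes.camera_params(n) for n in("scene","side","wrist")},open("c.pkl","wb"))
E
ls c.pkl
```

```text
c.pkl
```

```bash
sed -i 's/eyes.camera_params("wrist")/C["wrist"]/; s/eyes.camera_params(n)/C[n]/; 2a import pickle; C=pickle.load(open("c.pkl","rb"))' h.py
cat >> h.py <<'E'
p=np.array([0.66911376,-0.02738789,-0.15226591,-0.0236,-0.0045])
def w(x,y,z,m=0):
    x=x/1e3+m*p[3];y=y/1e3+m*p[4];c,s=np.cos(p[2]),np.sin(p[2])
    return np.array([p[0]+c*x-s*y,p[1]+s*x+c*y,z/1e3])
E
head -4 h.py
python3 - <<'E'
from h import *
for n,pts in dict(side=[(100,211),(123,256),(140,290),(146,310)],scene=[(337,259),(356,248),(370,237)]).items():
    d=np.load(n+"0.npy")
    for u,v in pts:
        P=atd(n,u,v,d[v,u]); print(n,P.round(3),st(p,P).round(0))
s=r.get_state(); print(R.from_quat(s["eef_rot"]).as_matrix().round(3))
print(w(-151.4,0,51,1),w(-105,200,97))
E
```

```text
import numpy as np, cv2
from plant import r, eyes
import pickle; C=pickle.load(open("c.pkl","rb"))
from scipy.spatial.transform import Rotation as R
side [0.751 0.264 0.149] [ 36. 301.]
side [0.112 0.613 0.749] [-647.  548.]
side [0.626 0.297 0.054] [-92. 314.]
side [0.613 0.302 0.014] [-106.  317.]
scene [0.76  0.265 0.149] [ 45. 302.]
scene [0.68  0.288 0.094] [-37. 314.]
scene [0.584 0.305 0.021] [-135.  316.]
[[-0.001  1.     0.   ]
 [-0.     0.    -1.   ]
 [-1.    -0.001  0.   ]]
[ 0.49545597 -0.00529214  0.051     ] [0.59566426 0.18622431 0.097     ]
```

>>> carry_out --targets "1 -40 0 0 0;1 -40 0 0 0;1 0 -5 -31 0;1 0 -5 -31 0;1 0 -5 -31 0;1 0 -5 -31 0;1 0 -5 -31 0;1 0 -5 -31 0;1 0 0 0 -0.118;1 0 0 0 -0.118;1 0 0 0 -0.118;1 0 0 0 -0.118;1 0 0 0 -0.118;1 0 0 0 -0.118;1 0 0 0 -0.118;1 0 0 0 -0.118;1 0 0 0 -0.118;1 0 0 0 -0.118;1 0 0 0 -0.118;1 0 0 0 -0.118" --force 30

```text
clock: 1.82
tool_pos: [0.5949, 0.1858, 0.4844]
eef_rot: [0.052, 0.705, -0.053, 0.705]
contact_force: [-0.4, 0.4, -0.2]
opening: 1.0
```

```bash
cat > look.py <<'E'
import sys; from h import *
def look(n,name,box=None,f=1):
    s=r.get_state(); q,d=eyes.snapshot(n)
    if box: x0,y0,x1,y1=box; q=q[y0:y1,x0:x1]
    cv2.imwrite(f"pics/{name}.png",cv2.resize(q,None,fx=f,fy=f,interpolation=cv2.INTER_CUBIC)); return s,d
E
python3 - <<'E'
from look import *
s,d=look("wrist","w1"); print(R.from_quat(s["eef_rot"]).as_matrix().round(3),s["q"].round(3))
K=w(-105,200,97); Rt=R.from_quat(s["eef_rot"]).as_matrix(); print((Rt.T@(K-s["tool_pos"])*1e3).round(1))
E
```

```text
[[-0.001  0.148  0.989]
 [-0.     0.989 -0.148]
 [-1.    -0.001 -0.001]] [-0.061  0.654 -0.591  1.452  0.38   1.152  0.71 ]
[387.4   0.7   0.9]
```

View pics/w1.png

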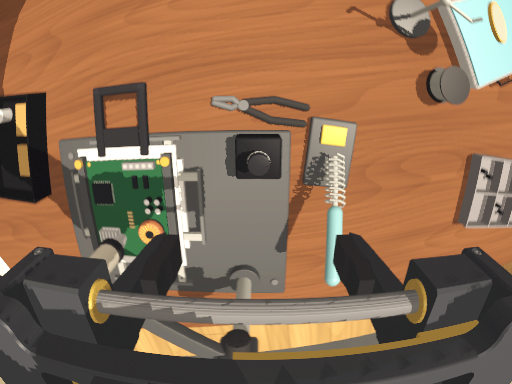

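Run:
```python
from look import *
s=r.get_state(); P=wray(259.5,160,s["tool_pos"],s["eef_rot"],.097); print(P,w(-105,200,97),st(p,P))
look("wrist","w1b",(180,100,340,220),5)
```

```text
[0.59216929 0.18836369 0.097     ] [0.59566426 0.18622431 0.097     ] [-108.77902862  201.58452014]
```

View pics/w1b.png

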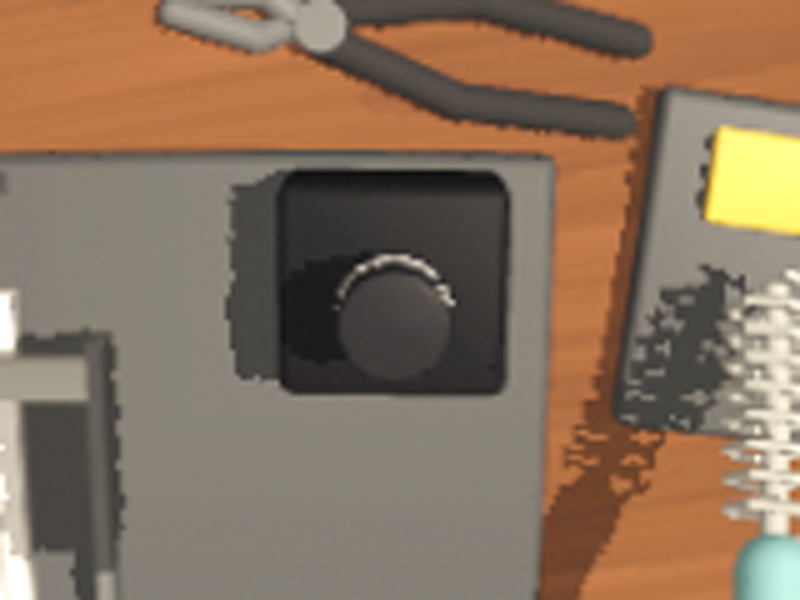

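>>> carry_out --targets "1 40 0 0 0;1 40 0 0 0;1 40 0 0 0;1 40 0 0 0;1 40 0 0 0;1 25 0.5 1 0;1 15 0 0 0;1 10 0 0 0;1 2 0 0 0;0 0 0 0 0;0 0 0 0 0;0 0 0 0 0;0 0 0 0 0;0 0 0 0 0;0 0 0 0 0;0 0 0 0 0;0 0 0 0 0;0 0 0 0 0" --force 40

```text
clock: 3.42
tool_pos: [0.5961, 0.1863, 0.2328]
eef_rot: [0.055, 0.705, -0.055, 0.705]
contact_force: [-0.6, 0.6, 0.4]
opening: 0.343
```

>>> carry_out --targets "0 -3 0 0 0;0 -3 0 0 0;0 -3 0 0 0;0 -3 0 0 0;0 -3 0 0 0;0 -1 0 0 0;0 0 0 0 0;0 0 0 0 0"

```text
clock: 4.08
tool_pos: [0.5961, 0.1865, 0.248]
eef_rot: [0.055, 0.705, -0.054, 0.705]
contact_force: [2.8, 3.4, -12.3]
opening: 0.326
```

Run:
```python
from look import *
look("side","s1",(120,160,320,310),4); print(r.get_state()["contact_force"])
```

```text
[  2.35719313   2.48582495 -13.70496964]
```

View pics/s1.png

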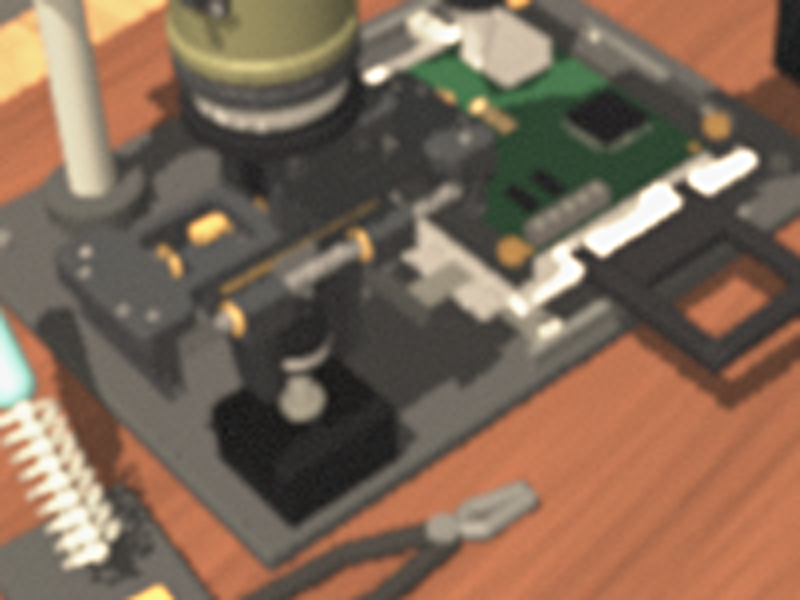

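>>> carry_out --targets "1 0 0 0 0;1 0 0 0 0;1 0 0 0 0;1 0 0 0 0;1 -15 0 0 0;1 -40 0 0 0;1 -40 0 0 0;1 -40 0 0 0"

```text
clock: 4.8
tool_pos: [0.5956, 0.1861, 0.3855]
eef_rot: [0.054, 0.705, -0.055, 0.705]
contact_force: [0.8, -0.1, -0.1]
opening: 0.904
```

Run:
```python
from look import *
print(r.get_state()["contact_force"])
s,d=look("side","s2",(120,160,320,310),4)
print(proj("side",[w(-105,200,97),w(-105,200,112)]))
for v in (238,240,242,244,246): print(v,[atd("side",u,v,d[v,u])[2].round(4) for u in (192,194,196)])
```

```text
[ 0.81763035 -0.05505504 -0.07527768]
[[194.4161127  245.57269789]
 [193.78188297 239.72647889]]
238 [np.float64(0.1119), np.float64(0.1108), np.float64(0.111)]
240 [np.float64(0.1101), np.float64(0.1106), np.float64(0.1119)]
242 [np.float64(0.1123), np.float64(0.1132), np.float64(0.1114)]
244 [np.float64(0.1134), np.float64(0.1114), np.float64(0.11)]
246 [np.float64(0.1099), np.float64(0.1105), np.float64(0.1063)]
```

View pics/s2.png

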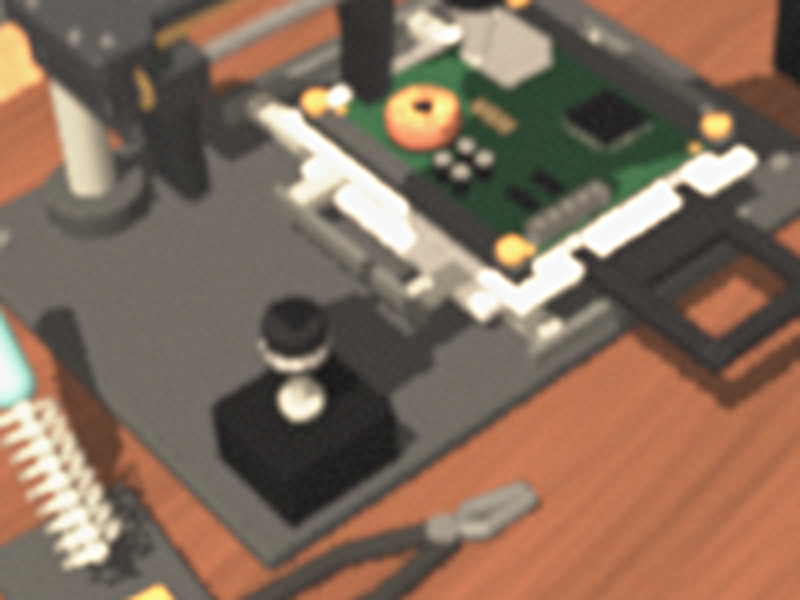

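>>> carry_out --targets "0 0 -34 -12 0;0 0 -34 -12 0;0 0 -34 -12 0;0 0 -34 -12 0;0 0 -34 -11 0;0 0 -33 -11 0;0 30 0 0 0;0 30 0 0 0;0 30 0 0 0;0 5 0 0 0;0 0 0 0 0" --force 20

```text
clock: 5.77
tool_pos: [0.495, -0.0034, 0.2878]
eef_rot: [0.054, 0.706, -0.055, 0.704]
contact_force: [0.0, -0.5, -0.1]
opening: 0.172
```

Run:
```python
from look import *
s,d=look("side","s3"); look("wrist","w3"); print(st(p,s["tool_pos"]),s["tool_pos"][2])
```

```text
[-175.70902361   -2.68847285] 0.2877997308836067
```

View pics/s3.png

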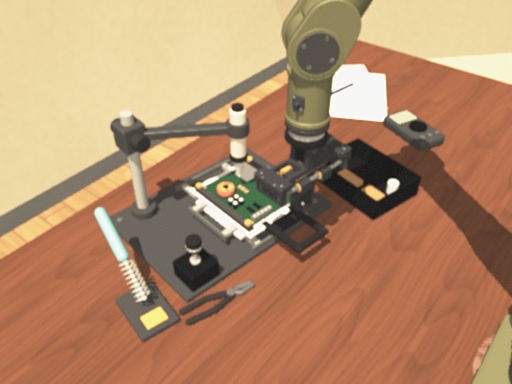

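View pics/w3.png

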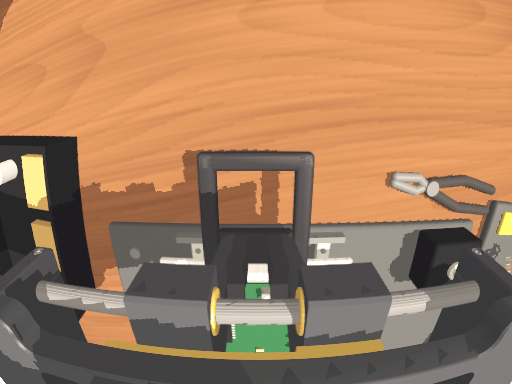

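>>> carry_out --targets "0 20 0 0 0;0 20 0 0 0;0 20 0 0 0;0 15 0 0 0;0 10 0 0 0;0 0 0 0 0"

```text
clock: 6.37
tool_pos: [0.4961, -0.0029, 0.2038]
eef_rot: [0.054, 0.705, -0.054, 0.705]
contact_force: [0.1, 0.2, 0.7]
opening: 0.009
```

Run:
```python
from look import *
s,d=look("side","s4",(160,100,360,250),4); print(st(p,s["tool_pos"]),s["tool_pos"][2],s["contact_force"],s["opening"])
look("wrist","w4")
```

```text
[-174.67483671   -2.05102611] 0.2037691155592621 [0.1453547  0.16976362 0.68529391] 0.009451072124537547
```

View pics/s4.png

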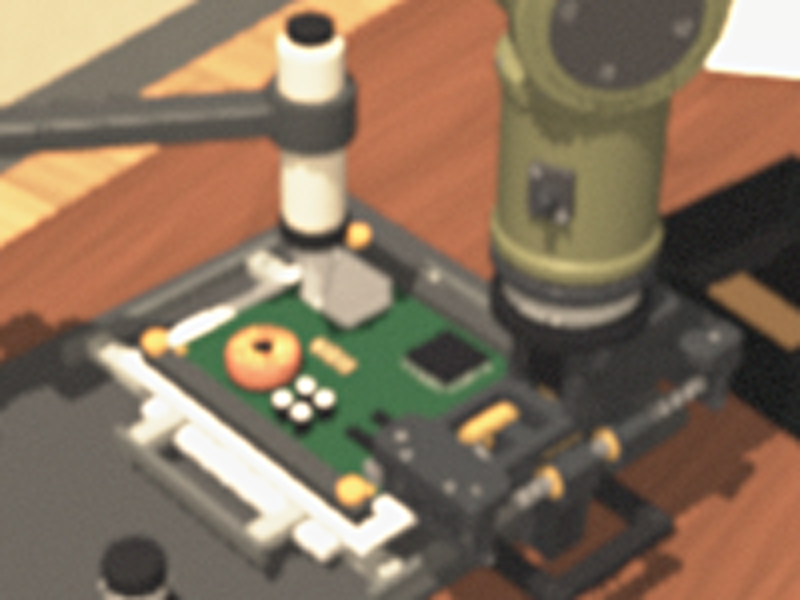

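View pics/w4.png

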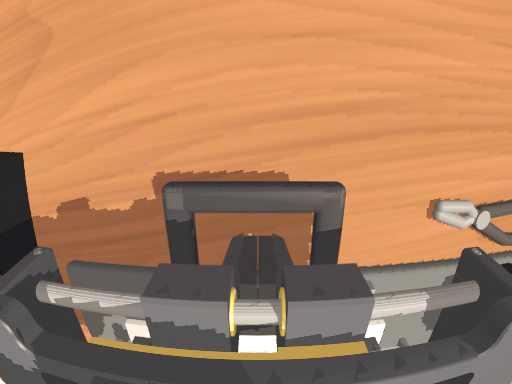

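>>> carry_out --targets "0.2 0 0 0 0;0.2 0 0 0 0;0.3 0 0 0 0;0.35 0 0 0 0;0.4 0 0 0 0;0.4 0 0 0 0;0.4 0 0 0 0" --force 10

```text
clock: 7.05
tool_pos: [0.4957, -0.0037, 0.2041]
eef_rot: [0.055, 0.705, -0.055, 0.705]
contact_force: [-0.4, -2.0, 4.9]
opening: 0.349
```

Run:
```python
from look import *
s,d=look("wrist","w5"); print(st(p,s["tool_pos"]),s["tool_pos"][2],s["contact_force"],s["opening"])
```

```text
[-174.96701912   -2.89103707] 0.20406460906167012 [-0.3746048  -2.02990327  4.88987249] 0.3486292062852123
```

View pics/w5.png

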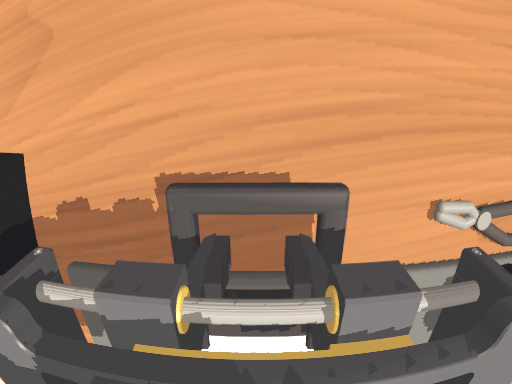

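>>> carry_out --targets "0.4 0 3 4 0;0.4 0 7 9 0;0.4 0 8 10 0;0.4 0 8 10 0;0.4 0 8 10 0;0.4 0 6 6 0;0.4 0 3 3 0;0.4 0 0 0 0;0.4 0 0 0 0"

```text
clock: 7.85
tool_pos: [0.5544, 0.0317, 0.2041]
eef_rot: [0.055, 0.704, -0.054, 0.706]
contact_force: [1.8, 1.6, 3.6]
opening: 0.346
```

Run:
```python
from look import *
s,d=look("side","s6",(160,100,360,250),4); print(st(p,s["tool_pos"]),s["tool_pos"][2],s["contact_force"],s["opening"])
look("scene","c6",(150,130,310,250),5)
```

```text
[-122.36058607   41.01324803] 0.20406947168744455 [1.81694954 1.62300593 3.57686774] 0.3455094942397683
```

View pics/s6.png

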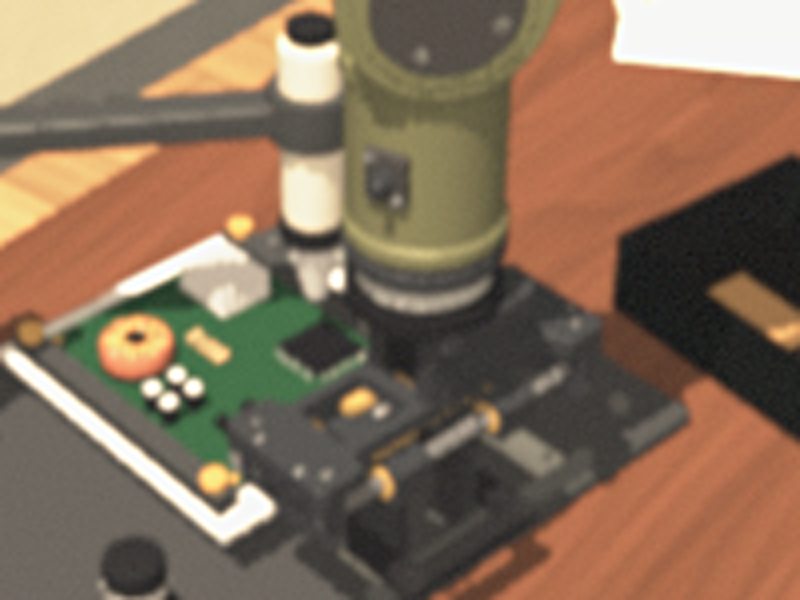

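View pics/c6.png

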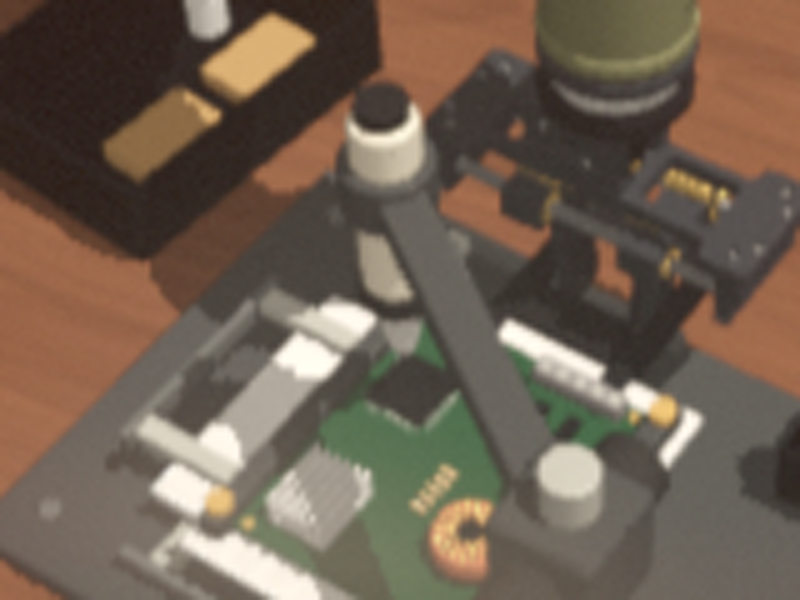

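```bash
cat >> h.py <<'E'
def rep(lbl,n,u,v,z):
    P=atz(n,u,v,z); print(lbl,n,st(p,P).round(1))
E
python3 - <<'E'
from h import *
rep("proc","side",160+322/4,100+348/4,.066); rep("tip","side",160+321/4,100+297/4,.1); rep("choke","side",160+137/4,100+344/4,.076)
rep("proc","scene",150+415/5,130+390/5,.066); rep("tip","scene",150+402/5,130+352/5,.1)
print(proj("side",[w(0,0,66),w(0,0,100)])*4-np.array([640,400]),proj("scene",[w(0,0,66),w(0,0,100)])*5-np.array([750,650]))
q=cv2.imread("pics/s6.png"); cv2.imwrite("pics/s6z.png",cv2.resize(q[220:420,230:430],None,fx=3.5,fy=3.5,interpolation=cv2.INTER_CUBIC))
q=cv2.imread("pics/c6.png"); cv2.imwrite("pics/c6z.png",cv2.resize(q[280:450,330:500],None,fx=4,fy=4,interpolation=cv2.INTER_CUBIC))
E
```

```text
proc side [-4.9  1.7]
tip side [-3.9  0.7]
choke side [55.5 81.1]
proc scene [1.5 4.7]
tip scene [6.9 3.1]
[[318.44885392 342.46977556]
 [317.27796539 293.22095864]] [[409.00889149 383.96676447]
 [405.05666028 339.95780609]]
```

View pics/s6z.png

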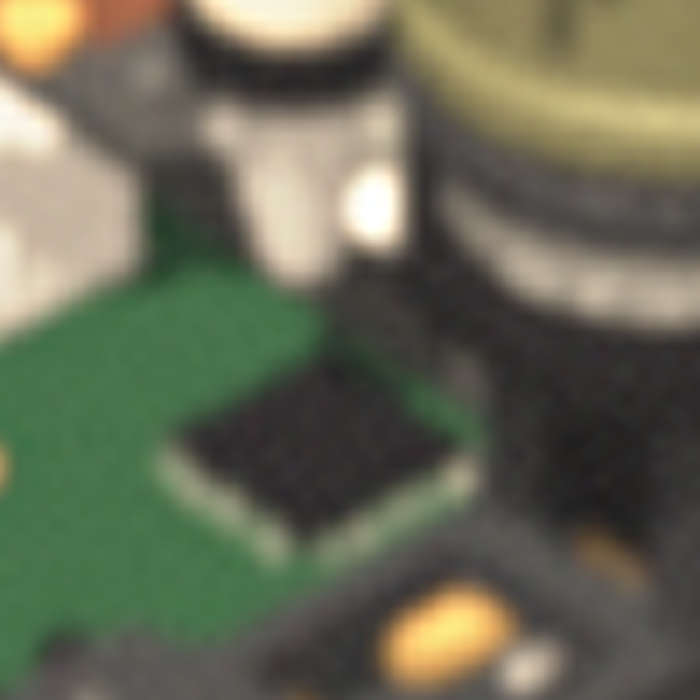

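View pics/c6z.png

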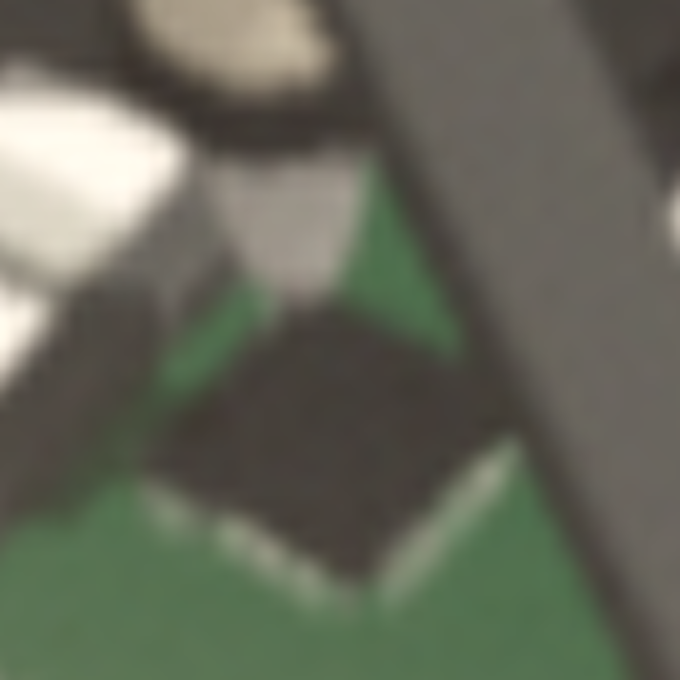

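Run:
```python
from h import *
print(proj("side",[w(0,0,265)])*4-np.array([640,400]),proj("scene",[w(0,0,265)])*5-np.array([750,650]))
print("side"); rep("proc","side",160+320/4,100+348.9/4,.066); rep("tip","side",160+314.5/4,100+293.2/4,.1); rep("top","side",160+311/4,100+27/4,.265);rep("col","side",126.3,115.4,.264)
print("scene");rep("proc","scene",150+413.5/5,130+391/5,.066); rep("tip","scene",150+403.8/5,130+349.2/5,.1);rep("top","scene",150+381/5,130+104/5,.265);rep("col","scene",264.5,222.8,.264)
```

```text
[[310.85197488  22.93696244]] [[382.99699667  94.31863002]]
side
proc side [-4.8  3.1]
tip side [1.  1.1]
top side [-3.   2.5]
col side [114.6 177.8]
scene
proc scene [2.4 4.4]
tip scene [5.  2.9]
top scene [5.2 2.7]
col scene [120.3 175.1]
```

>>> carry_out --targets "0 0 0 0 0;0 0 0 0 0;0 0 0 0 0;0 0 0 0 0;0 -20 0 0 0;0 -40 0 0 0;0 -36 0 0 0;0 0 -27 -9 0;0 0 -27 -9 0;0 0 -27 -10 0;0 0 0 0 0.12;0 0 0 0 0.12;0 0 0 0 0.12;0 0 0 0 0.12;0 0 0 0 0.12;0 0 0 0 0.12;0 0 0 0 0.12;0 0 0 0 0.12;0 0 0 0 0.12;0 0 0 0 0.12"

```text
clock: 9.62
tool_pos: [0.5129, -0.0448, 0.2994]
eef_rot: [0.444, 0.55, -0.445, 0.549]
contact_force: [0.3, 0.5, 0.7]
opening: 0.006
```

>>> carry_out --targets "0 0 0 0 0.12;0 0 0 0 0.12;0 0 0 0 0.12;0 0 0 0 0;0 0 0 0 0"

```text
clock: 10.03
tool_pos: [0.5131, -0.0446, 0.2995]
eef_rot: [-0.533, -0.464, 0.534, -0.464]
contact_force: [-0.4, 0.0, -0.6]
opening: 0.002
```

Run:
```python
from look import *
s,d=look("wrist","w7"); print(st(p,s["tool_pos"]),s["tool_pos"][2],s["contact_force"],s["opening"]); np.savez("w7.npz",pos=s["tool_pos"],q=s["eef_rot"],d=d)
look("wrist","w7c",(250,80,510,275),3)
```

```text
[-151.57655951  -40.68699511] 0.2994866685120199 [-0.40817791  0.04375113 -0.59976888] 0.002397718047033841
```

View pics/w7.png

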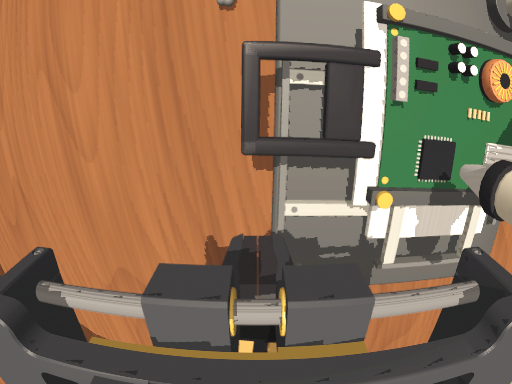

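View pics/w7c.png

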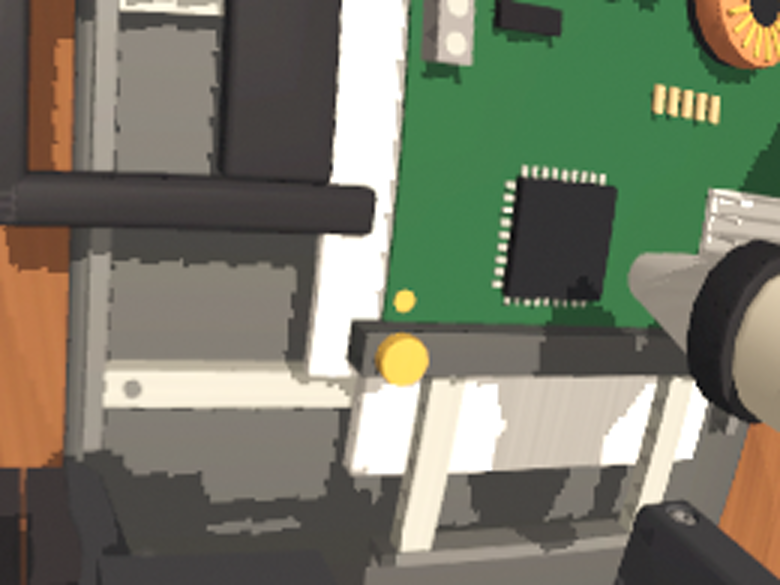

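Run:
```python
from h import *
z=np.load("w7.npz")
g=lambda x,y,h:st(p,wray(250+x/3,80+y/3,z["pos"],z["q"],h)).round(1)
for a in [(517,178),(615,186),(601,300),(504,296),(560,240)]: print(g(*a,.066))
for a in [(632,270),(640,254),(640,289)]: print("tip",g(*a,.1))
T=np.array(C["wrist"]["T_tool_cam"]); print("cam",st(p,z["pos"]+R.from_quat(z["q"]).as_matrix()@T[:3,3]))
print("knob off-axis; screws",g(402,360,.073))
q=cv2.imread("pics/w7.png")[150:200,400:512]; cv2.imwrite("pics/w7z.png",cv2.resize(q,None,fx=7,fy=7,interpolation=cv2.INTER_CUBIC))
```

```text
[-20.6  17. ]
[14.1 17.5]
[ 15.5 -15.9]
[-19.7 -15.8]
[-3.3  0.9]
tip [-2.8  1.2]
tip [-0.9  5.4]
tip [ 1.1 -3.5]
cam [-152.46719763   41.7781001 ]
knob off-axis; screws [-52.4 -32.2]
```

View pics/w7z.png

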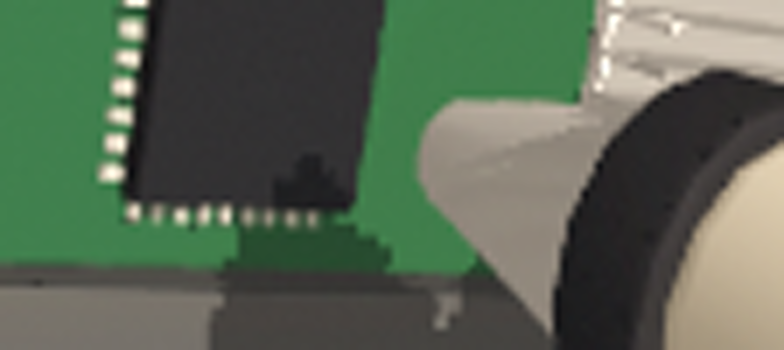

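```bash
cat >> h.py <<'E'
def wproj(P,pos,quat):
    K=C["wrist"]["intrinsics"];T=np.array(C["wrist"]["T_tool_cam"]);Rt=R.from_quat(quat).as_matrix()
    o=pos+Rt@T[:3,3];M=Rt@T[:3,:3];c=(np.atleast_2d(P)-o)@M
    rr=np.hypot(c[:,0],c[:,1]);th=np.arctan2(rr,c[:,2])*K[0,0]
    return np.stack([K[0,2]+c[:,0]/rr*th,K[1,2]+c[:,1]/rr*th],1)
def circ(cx,cy,rad,h): return np.array([w(cx+rad*np.cos(a),cy+rad*np.sin(a),h) for a in np.linspace(0,6.283,40)])
E
python3 - <<'E'
from h import *
z=np.load("w7.npz"); q=cv2.imread("pics/w7z.png")
def dr(pts,col): cv2.polylines(q,[((wproj(pts,z["pos"],z["q"])-[400,150]+.5)*7-.5).round().astype(int)],False,col,1)
dr(circ(2.5,0,6,100),(0,0,255)); dr(circ(0,0,6,100),(255,0,0)); dr(circ(4,1,6,100),(0,255,255))
cv2.imwrite("pics/w7o.png",q)
E
```

```text
(no output)
```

View pics/w7o.png

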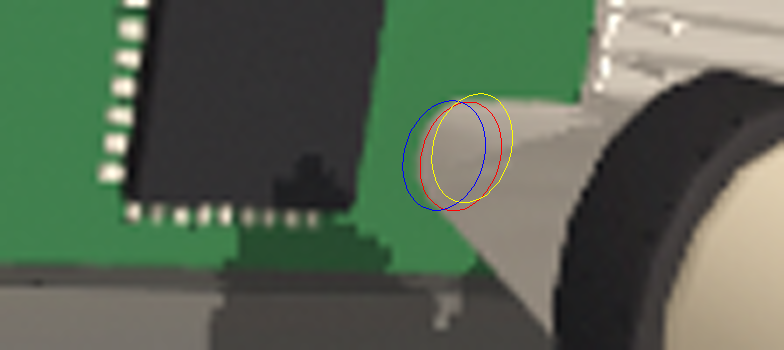

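Run:
```python
from h import *
z=np.load("w7.npz")
g=lambda x,y,h:st(p,wray(x,y,z["pos"],z["q"],h)).round(1)
for a in [(258.5,67),(258,139)]: print(g(*a,.057))
q=cv2.imread("pics/w7.png")[30:170,235:395]; cv2.imwrite("pics/w7l.png",cv2.resize(q,None,fx=5,fy=4,interpolation=cv2.INTER_CUBIC))
```

```text
[-152.3   63.8]
[-152.     9.7]
```

View pics/w7l.png

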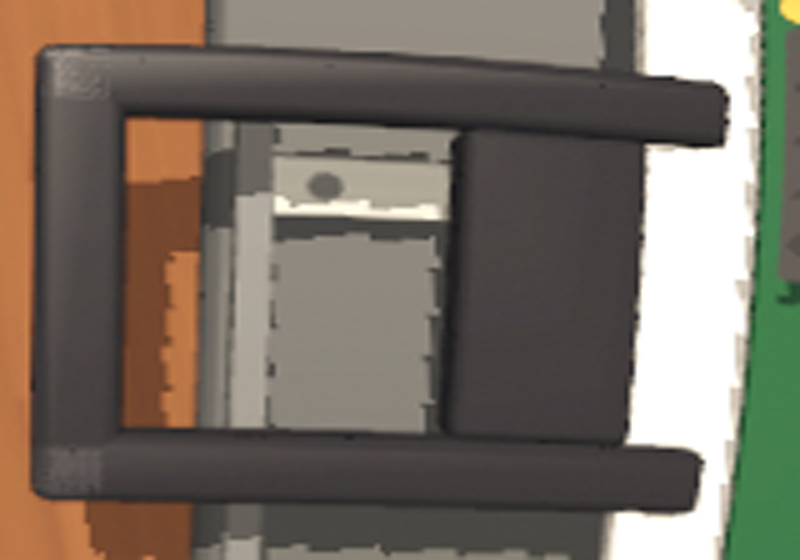

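>>> carry_out --targets "0 0 0 0 -0.12;0 0 0 0 -0.12;0 0 0 0 -0.12;0 0 0 0 -0.12;0 0 0 0 -0.12;0 0 0 0 -0.12;0 0 0 0 -0.12;0 0 0 0 -0.12;0 0 0 0 -0.12;0 0 0 0 -0.12;0 0 0 0 -0.12;0 0 0 0 -0.12;0 0 0 0 -0.12;0 0 27 8 0;0 0 27 8 0;0 0 27 9 0;0 30 0 0 0;0 30 0 0 0;0 20 0 0 0;0 0 0 0 0"

```text
clock: 11.8
tool_pos: [0.5492, 0.0312, 0.2163]
eef_rot: [0.053, 0.707, -0.055, 0.703]
contact_force: [-0.9, -0.2, -0.6]
opening: 0.005
```

Run:
```python
from look import *
s,d=look("wrist","w8",(130,130,390,300),3); print(st(p,s["tool_pos"]),s["tool_pos"][2],s["contact_force"],s["opening"])
```

```text
[-127.43952196   39.66850285] 0.21631308797041607 [-0.94629239 -0.16028944 -0.62223991] 0.004776219076425857
```

View pics/w8.png

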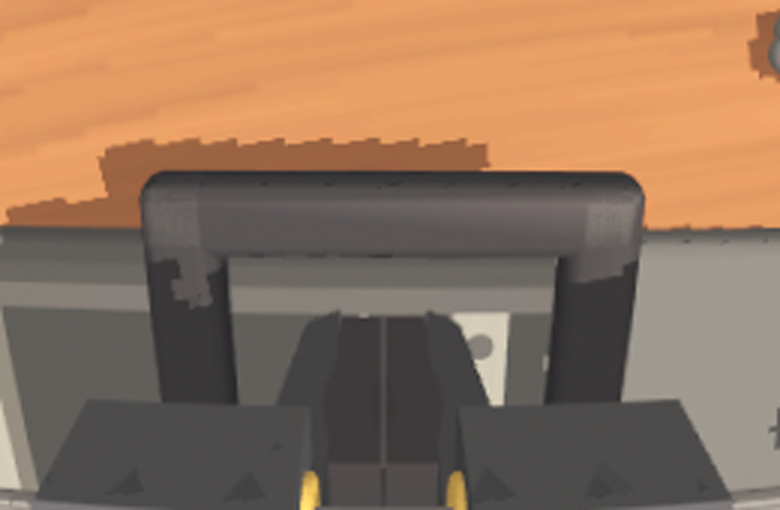

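>>> carry_out --targets "0 8 0 0 0;0 4 0 0 0;0.2 0 0 0 0;0.3 0 0 0 0;0.4 0 0 0 0;0.4 0 0 0 0;0.4 0 0 0 0;0.4 0 0 0 0;0.4 0 0 0 0" --force 30

```text
clock: 12.6
tool_pos: [0.5509, 0.0316, 0.2081]
eef_rot: [0.055, 0.705, -0.055, 0.705]
contact_force: [-0.8, 0.2, 3.3]
opening: 0.36
```

Run:
```python
from look import *
s,d=look("wrist","w9",(130,130,390,300),3); print(st(p,s["tool_pos"]),s["tool_pos"][2],s["contact_force"],s["opening"])
```

```text
[-125.82395673   40.39351866] 0.20813601866562298 [-0.76861681  0.24880523  3.29150561] 0.36012012051221043
```

View pics/w9.png

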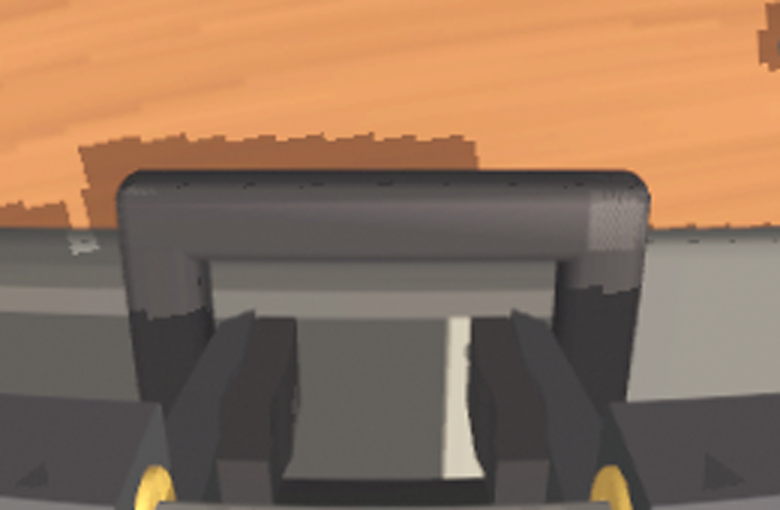

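>>> carry_out --targets "0.4 0 0 1 0;0.4 0 0 2 0;0.4 0 0 2 0;0.4 0 0 0 0;0.4 0 0 0 0;0.4 0 0 0 0"

```text
clock: 13.15
tool_pos: [0.5559, 0.0308, 0.2081]
eef_rot: [0.055, 0.705, -0.055, 0.705]
contact_force: [0.4, -0.3, 4.7]
opening: 0.36
```

```bash
cat > trk.py <<'E'
from look import *
def track(ref,new,box):  # box in 4x crop coords
    a=cv2.imread(f"pics/{ref}.png");b=cv2.imread(f"pics/{new}.png");x0,y0,x1,y1=box
    t=a[y0:y1,x0:x1]; m=cv2.matchTemplate(b,t,cv2.TM_CCOEFF_NORMED); _,v,_,l=cv2.minMaxLoc(m); return l[0]-x0,l[1]-y0,round(v,3)
E
python3 - <<'E'
from trk import *
s,d=look("side","s10",(160,100,360,250),4); print(st(p,s["tool_pos"]),s["tool_pos"][2],s["contact_force"],s["opening"])
look("scene","c10",(150,130,310,250),5)
for bx in [(275,310,350,380),(80,300,240,410),(140,290,240,430)]:
    dx,dy,v=track("s6","s10",bx); a=st(p,atz("side",240,187.2,.066)); b=st(p,atz("side",240+dx/4,187.2+dy/4,.066)); print(dx,dy,v,b-a)
for bx in [(270,450,370,550),(400,460,490,580),(375,370,450,420)]:
    dx,dy,v=track("c6","c10",bx); a=st(p,atz("scene",233,208,.066)); b=st(p,atz("scene",233+dx/5,208+dy/5,.066)); print(dx,dy,v,b-a)
E
```

```text
[-120.77164492   40.35495042] 0.2080981623840291 [ 0.41202777 -0.271167    4.69443161] 0.3599393207961399
-5 -5 0.98 [ 5.12173351 -0.839599  ]
-4 -5 0.989 [ 4.75246564 -1.24401882]
-4 -5 0.986 [ 4.75246564 -1.24401882]
-6 5 0.92 [ 4.15423131 -0.65394854]
-6 7 0.917 [5.17081279 0.07452404]
-6 6 0.933 [ 4.66270099 -0.28958403]
```

View pics/s10.png

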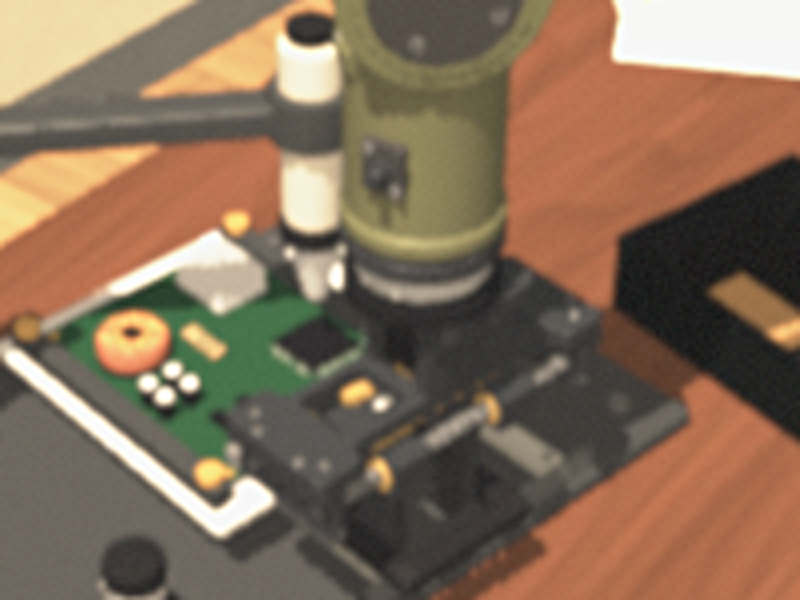

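>>> carry_out --targets "0.4 0 0 0 0;0.4 0 0 0 0;0.4 0 0 0 0;0.4 0 0 0 0;0.4 0 0 0 0;0.4 0 0 0 0;0.4 0 0 0 0;0.4 0 0 0 0;0.4 0 0 0 0;0.4 0 0 0 0;0.4 0 0 0 0;0.4 0 0 0 0;0.4 0 0 0 0;0.4 0 0 0 0;0.4 0 0 0 0;0.4 0 0 0 0;0.4 0 0 0 0;0.4 0 0 0 0"

```text
clock: 14.75
tool_pos: [0.5559, 0.0308, 0.2081]
eef_rot: [0.055, 0.705, -0.055, 0.705]
contact_force: [-0.9, 0.1, 4.1]
opening: 0.363
```

>>> carry_out --targets "0.4 0 -2 -2 0;0.4 0 -4 -3 0;0.4 0 -7 -5 0;0.4 0 -8 -6 0;0.4 0 -8 -6 0;0.4 0 -8 -6 0;0.4 0 -8 -6 0;0.4 0 -8 -6 0;0.4 0 -8 -6 0;0.4 0 -7 -6 0;0.4 0 -5 -5 0;0.4 0 -3 -3 0;0.4 0 -2 -2 0;0.4 0 0 0 0;0.4 0 0 0 0;0.4 0 0 0 0" --force 40

```text
clock: 16.08
tool_pos: [0.4808, -0.0379, 0.208]
eef_rot: [0.054, 0.706, -0.055, 0.704]
contact_force: [0.4, 0.1, 7.7]
opening: 0.363
```

Run:
```python
from trk import *
s,d=look("side","s11",(160,100,360,250),4); print(st(p,s["tool_pos"]),s["tool_pos"][2],s["contact_force"],s["opening"])
look("scene","c11",(150,130,310,250),5)
for bx in [(275,310,350,350),(80,300,240,390)]:
    dx,dy,v=track("s10","s11",bx); a=st(p,atz("side",240,187.2,.066)); b=st(p,atz("side",240+dx/4,187.2+dy/4,.066)); print(dx,dy,v,b-a)
```

```text
[-184.53436794  -38.95313974] 0.20803167965466732 [0.38387196 0.07110073 7.71365985] 0.36253028924052205
180 -6 0.871 [-62.65727444 -76.36683152]
189 -7 0.87 [-65.37523255 -80.64137949]
```

View pics/s11.png

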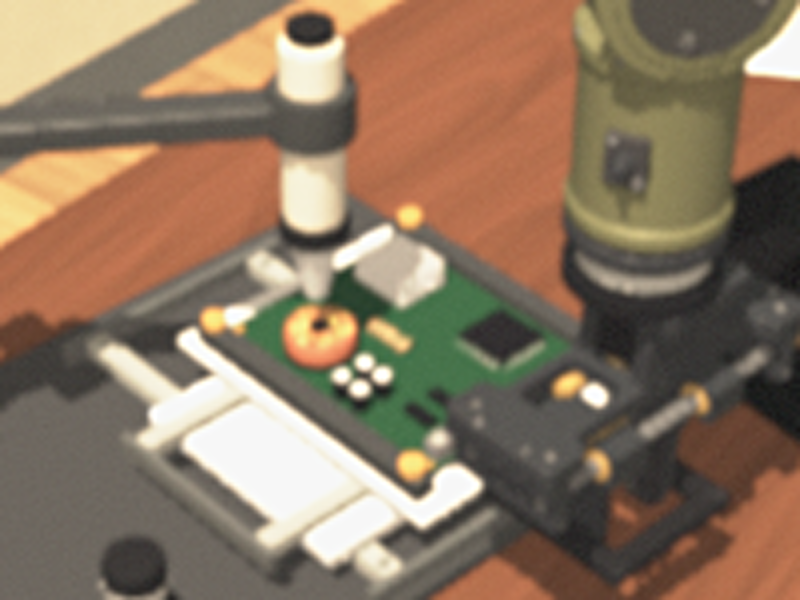

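View pics/c11.png

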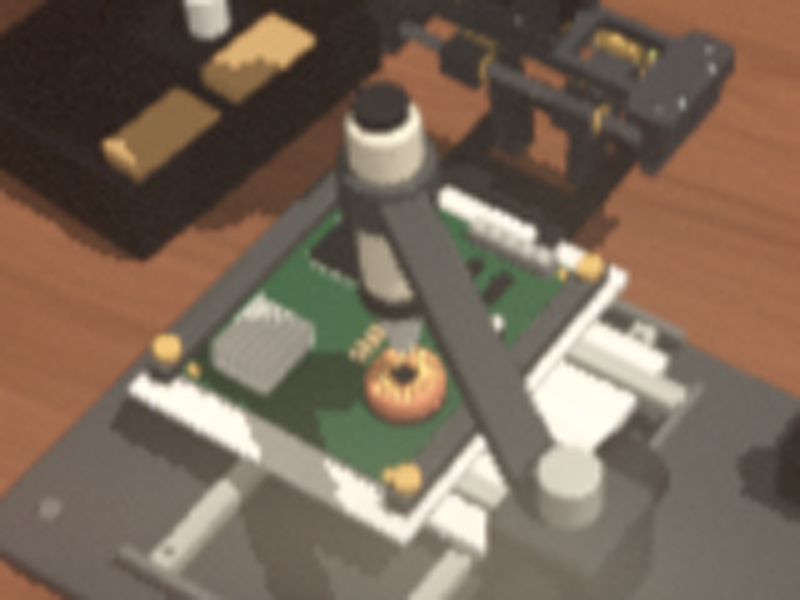

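Run:
```python
from h import *
for n,u,v,k in (("side",160,100,4),("scene",150,130,5)):
    q=cv2.imread("pics/%s11.png"%n[0 if n=="side" else 1]); 
    x0,y0=(260,230) if n=="side" else (340,290)
    cv2.imwrite(f"pics/z11{n}.png",cv2.resize(q[y0:y0+150,x0:x0+150],None,fx=4,fy=4,interpolation=cv2.INTER_CUBIC))
```

```text
(no output)
```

View pics/z11side.png

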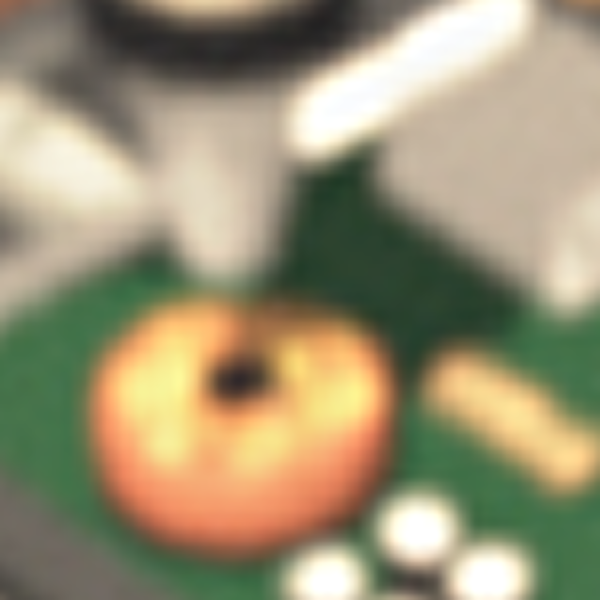

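View pics/z11scene.png

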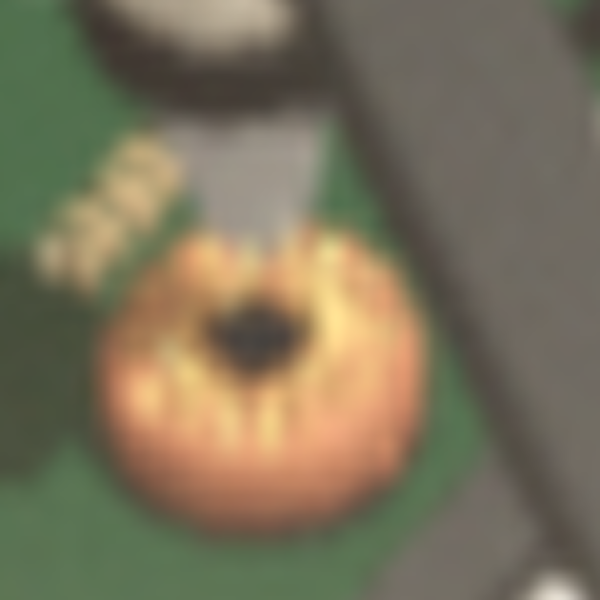

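>>> carry_out --targets "0 0 0 0 0;0 0 0 0 0;0 0 0 0 0;0 0 0 0 0;0 -20 0 0 0;0 -40 0 0 0;0 -32 0 0 0;0 0 0 17 0;0 0 0 17 0;0 0 0 0 0.12;0 0 0 0 0.12;0 0 0 0 0.12;0 0 0 0 0.12;0 0 0 0 0.12;0 0 0 0 0.12;0 0 0 0 0.12;0 0 0 0 0.12;0 0 0 0 0.12;0 0 0 0 0.12;0 0 0 0 0.12"

```text
clock: 17.85
tool_pos: [0.5153, -0.0423, 0.2994]
eef_rot: [0.477, 0.522, -0.478, 0.522]
contact_force: [0.4, 0.1, 0.1]
opening: 0.007
```

>>> carry_out --targets "0 0 0 0 0.12;0 0 0 0 0.12;0 0 0 0 0;0 0 0 0 0"

```text
clock: 18.18
tool_pos: [0.5155, -0.0421, 0.2994]
eef_rot: [-0.533, -0.464, 0.534, -0.463]
contact_force: [-0.3, 0.3, 0.6]
opening: 0.009
```

Run:
```python
from look import *
s,d=look("wrist","w12"); print(st(p,s["tool_pos"]),s["tool_pos"][2],s["contact_force"],s["opening"]); np.savez("w12.npz",pos=s["tool_pos"],q=s["eef_rot"],d=d)
q=cv2.imread("pics/w12.png")[120:200,400:512]; q=cv2.resize(q,None,fx=7,fy=7,interpolation=cv2.INTER_CUBIC); cv2.imwrite("pics/w12z.png",q)
def dr(pts,col): cv2.polylines(q,[((wproj(pts,s["tool_pos"],s["eef_rot"])-[400,120]+.5)*7-.5).round().astype(int)],False,col,1)
dr(circ(2.5,0.2,6,100),(255,0,0)); dr(circ(2.5,0.2,20,68),(255,0,0))
cv2.imwrite("pics/w12o.png",q)
```

```text
[-149.63915143  -37.8612125 ] 0.29944883763080427 [-0.28831266  0.27320439  0.56973752] 0.009230401813177788
```

View pics/w12.png

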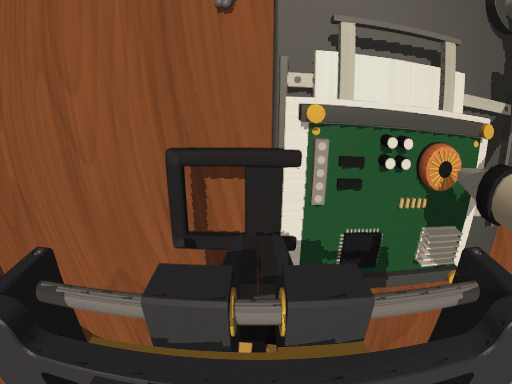

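View pics/w12o.png

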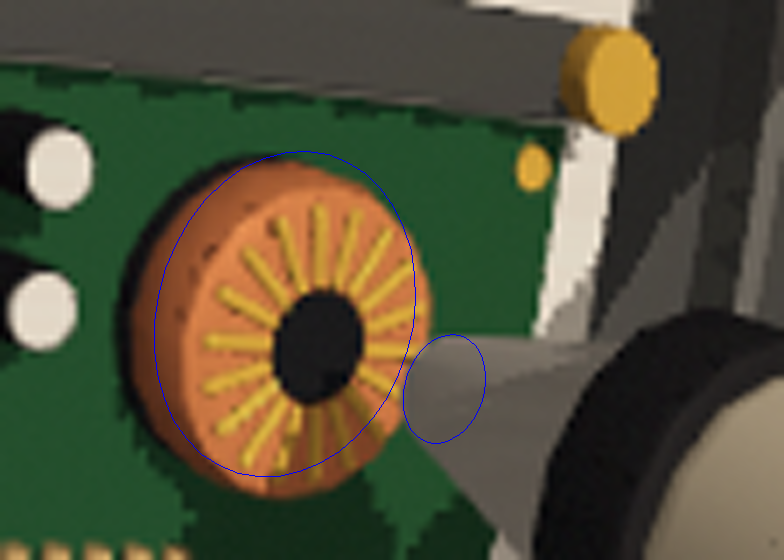

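Run:
```python
from h import *
z=np.load("w12.npz"); q=cv2.imread("pics/w12z.png")
P=wray(400+(320+.5)/7-.5,120+(347+.5)/7-.5,z["pos"],z["q"],.076); c=st(p,P); print(c)
def dr(pts,col): cv2.polylines(q,[((wproj(pts,z["pos"],z["q"])-[400,120]+.5)*7-.5).round().astype(int)],False,col,1)
dr(circ(*c,20,76),(255,0,0)); dr(circ(*c,20,60),(255,0,0));dr(circ(*c,7,76),(255,0,0))
for t in [(2.5,.2)]: dr(circ(*t,6,100),(255,0,255))
g=lambda x,y,h:st(p,wray(x,y,z["pos"],z["q"],h)).round(1)
print(g(316,113,.073),g(488,131,.073),g(362,249,.066))
cv2.imwrite("pics/w12p.png",q)
```

```text
[ 1.97927409 -1.49680792]
[-110.1   34.2] [48.4 34.2] [-59.8 -76.6]
```

View pics/w12p.png

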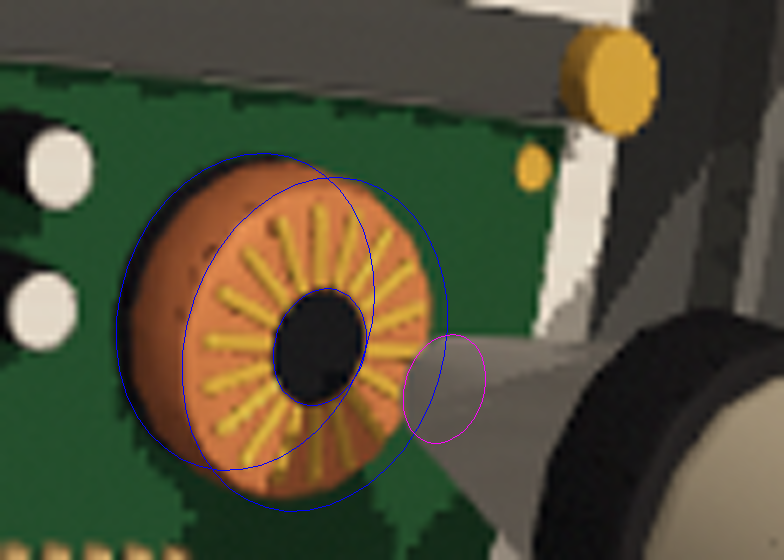

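>>> carry_out --targets "0 0 0 0 -0.12;0 0 0 0 -0.12;0 0 0 0 -0.12;0 0 0 0 -0.12;0 0 0 0 -0.12;0 0 0 0 -0.12;0 0 0 0 -0.12;0 0 0 0 -0.12;0 0 0 0 -0.12;0 0 0 0 -0.12;0 0 0 0 -0.12;0 0 0 0 -0.12;0 0 0 0 -0.12;0 0 0 -17 0;0 0 0 -17 0;0 30 0 0 0;0 30 0 0 0;0 20 0 0 0;0 0 0 0 0;0 0 0 0 0"

```text
clock: 19.9
tool_pos: [0.482, -0.0367, 0.2193]
eef_rot: [0.054, 0.706, -0.054, 0.704]
contact_force: [-0.1, 0.5, -0.1]
opening: 0.005
```

Run:
```python
from look import *
s,d=look("wrist","w13",(130,130,390,300),3); print(st(p,s["tool_pos"]),s["tool_pos"][2],s["contact_force"],s["opening"])
```

```text
[-183.51504885  -37.58184227] 0.21928751115439238 [-0.12031525  0.54610443 -0.07888029] 0.004623622177243963
```

View pics/w13.png

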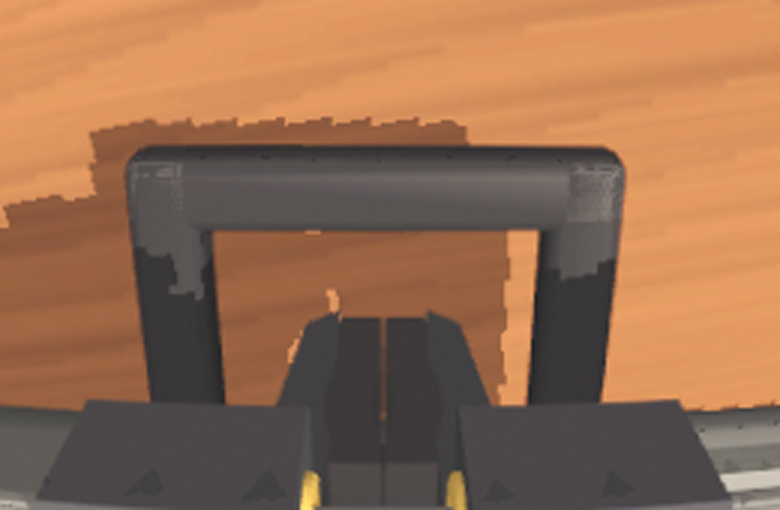

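>>> carry_out --targets "0 7 0 0 0;0 4 0 0 0;0.2 0 0 0 0;0.3 0 0 0 0;0.4 0 0 0 0;0.4 0 0 0 0;0.4 0 0 0 0;0.4 0 0 0 0;0.4 0 0 0 0;0.4 0 0.4 0.6 0;0.4 0 0 0 0;0.4 0 0 0 0" --force 30

```text
clock: 20.95
tool_pos: [0.4827, -0.0366, 0.2089]
eef_rot: [0.055, 0.705, -0.055, 0.705]
contact_force: [-2.3, -1.4, 5.4]
opening: 0.365
```

Run:
```python
from trk import *
s,d=look("side","s14",(160,100,360,250),4); print(st(p,s["tool_pos"]),s["tool_pos"][2],s["contact_force"],s["opening"])
look("scene","c14",(150,130,310,250),5)
def big(n): return n
for ref,new,cam,k,o,bxs in (("s11","s14","side",4,(240,187.2),[(275,300,365,375),(330,340,400,410),(455,300,550,365)]),("c11","c14","scene",5,(233,208),[(200,290,330,400),(360,370,450,425)])):
  a0=cv2.imread(f"pics/{ref}.png");b0=cv2.imread(f"pics/{new}.png")
  a=cv2.resize(a0,None,fx=4,fy=4,interpolation=cv2.INTER_CUBIC);b=cv2.resize(b0,None,fx=4,fy=4,interpolation=cv2.INTER_CUBIC)
  for x0,y0,x1,y1 in bxs:
    t=a[4*y0:4*y1,4*x0:4*x1];m=cv2.matchTemplate(b[4*y0-60:4*y1+60,4*x0-60:4*x1+60],t,cv2.TM_CCOEFF_NORMED);_,v,_,l=cv2.minMaxLoc(m)
    dx,dy=(l[0]-60)/4/k,(l[1]-60)/4/k; A=st(p,atz(cam,*o,.07));B=st(p,atz(cam,o[0]+dx,o[1]+dy,.07)); print(cam,dx,dy,round(v,3),(B-A).round(2))
```

```text
[-182.8526444   -37.40449993] 0.20887276546060285 [-2.30661836 -1.36951078  5.35831935] 0.36505158143521865
side -0.625 0.25 0.971 [0.27 1.57]
side -0.6875 0.3125 0.992 [0.19 1.81]
side -0.5625 0.25 0.985 [0.17 1.47]
scene 0.5 0.4 0.988 [0.35 1.75]
scene 0.65 0.2 0.973 [-0.36  1.7 ]
```

>>> carry_out --targets "0.4 0 0 0 0;0.4 0 0 0 0;0.4 0 0 0 0;0.4 0 0 0 0;0.4 0 0 0 0;0.4 0 0 0 0;0.4 0 0 0 0;0.4 0 0 0 0;0.4 0 0 0 0;0.4 0 0 0 0;0.4 0 0 0 0;0.4 0 0 0 0;0.4 0 0 0 0;0.4 0 0 0 0;0 0 0 0 0;0 0 0 0 0;0 0 0 0 0;0 0 0 0 0;0 0 0 0 0"

```text
clock: 22.63
tool_pos: [0.4831, -0.0363, 0.2086]
eef_rot: [0.055, 0.705, -0.054, 0.705]
contact_force: [-0.1, -0.3, 0.7]
opening: 0.047
```

>>> carry_out --targets "0 -20 0 0 0;0 -40 0 0 0;0 -40 0 0 0;0 -20 0 0 0;0 0 34 11 0;0 0 34 11 0;0 0 34 11 0;0 0 34 11 0;0 0 34 11 0;0 0 34 11 0;0 0 34 12 0;0 0 0 0 0;0 0 0 0 0"

```text
clock: 23.72
tool_pos: [0.5966, 0.1892, 0.3284]
eef_rot: [0.054, 0.705, -0.053, 0.705]
contact_force: [-0.6, 0.4, -0.3]
opening: 0.006
```

Run:
```python
from look import *
s,d=look("side","s15",(120,100,320,250),4); print(st(p,s["tool_pos"]),s["tool_pos"],s["contact_force"],s["opening"],st(p,[.5961,.1863]))
```

```text
[-104.5227206   203.08381167] [0.59660376 0.18920005 0.32842439] [-0.57211847  0.4177462  -0.31653545] 0.006386375144545656 [-104.58078277  200.14090876]
```

View pics/s15.png

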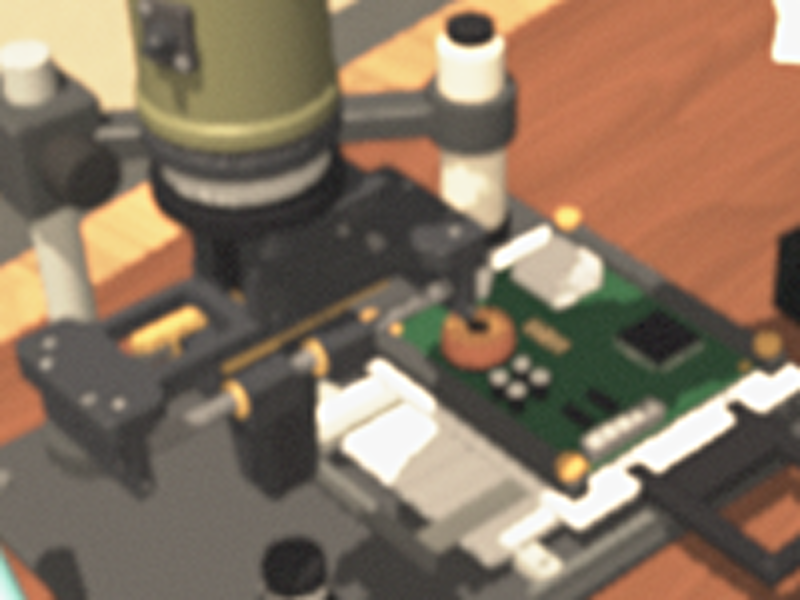

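>>> carry_out --targets "0 20 -3 0 0;0 20 0 0 0;0 6 0 0 0;0 3 0 0 0;0 3 0 0 0;0 3 0 0 0;0 3 0 0 0;0 3 0 0 0;0 3 0 0 0;0 1 0 0 0;0 0 0 0 0"

```text
clock: 24.68
tool_pos: [0.5964, 0.184, 0.2637]
eef_rot: [0.055, 0.705, -0.054, 0.705]
contact_force: [-0.4, 0.1, 0.3]
opening: 0.003
```

>>> carry_out --targets "0 1 0 0 0;0 1 0 0 0;0 0 0 0 0;0 0 0 0 0"

```text
clock: 25.02
tool_pos: [0.5963, 0.1841, 0.2634]
eef_rot: [0.055, 0.705, -0.055, 0.705]
contact_force: [-2.6, -0.6, 11.6]
opening: 0.003
```

Knob is on its bottom stop (11.6 N). I'll retreat and check everything.

>>> carry_out --targets "0 -10 0 0 0;0 -40 0 0 0;0 -40 0 0 0;0 -30 0 0 0;0 0 -30 -30 0;0 0 -30 -30 0;0 0 0 0 0;0 0 0 0 0"

```text
clock: 25.68
tool_pos: [0.5268, 0.1327, 0.3818]
eef_rot: [0.054, 0.706, -0.056, 0.704]
contact_force: [0.5, 0.2, -0.4]
opening: 0.0
```

Run:
```python
from trk import *
s,d=look("side","s16",(160,100,360,250),4); look("side","s16f")
look("scene","c16",(150,130,310,250),5); print(s["contact_force"])
s2,d=look("side","s16k")
print([atd("side",u,v,d[v,u])[2].round(4) for u,v in ((194,243),(195,245),(193,245),(194,247))])
for ref,new,cam,k,o,bxs in (("s14","s16","side",4,(240,187.2),[(275,300,365,375),(330,340,400,410)]),("c14","c16","scene",5,(233,208),[(200,290,330,400),(360,370,450,425)])):
  a0=cv2.imread(f"pics/{ref}.png");b0=cv2.imread(f"pics/{new}.png")
  a=cv2.resize(a0,None,fx=4,fy=4,interpolation=cv2.INTER_CUBIC);b=cv2.resize(b0,None,fx=4,fy=4,interpolation=cv2.INTER_CUBIC)
  for x0,y0,x1,y1 in bxs:
    t=a[4*y0:4*y1,4*x0:4*x1];m=cv2.matchTemplate(b[4*y0-60:4*y1+60,4*x0-60:4*x1+60],t,cv2.TM_CCOEFF_NORMED);_,v,_,l=cv2.minMaxLoc(m)
    dx,dy=(l[0]-60)/4/k,(l[1]-60)/4/k; A=st(p,atz(cam,*o,.07));B=st(p,atz(cam,o[0]+dx,o[1]+dy,.07)); print(cam,round(v,3),(B-A).round(2))
```

```text
[ 0.51862849  0.17058845 -0.39737492]
[np.float64(0.0978), np.float64(0.0999), np.float64(0.097), np.float64(0.0985)]
side 0.059 [-13.39   2.77]
side 0.473 [-0.74  0.47]
scene 0.997 [0. 0.]
scene 0.997 [0. 0.]
```

View pics/s16f.png

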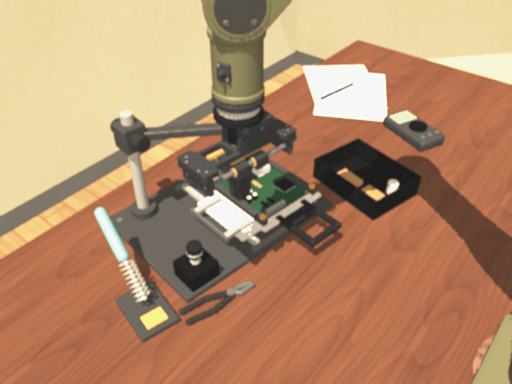

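View pics/s16.png

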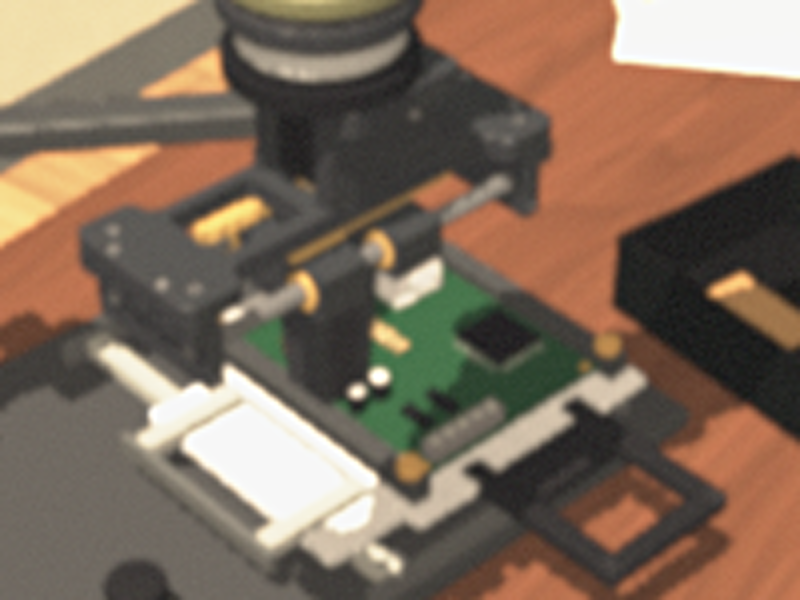

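View pics/c16.png

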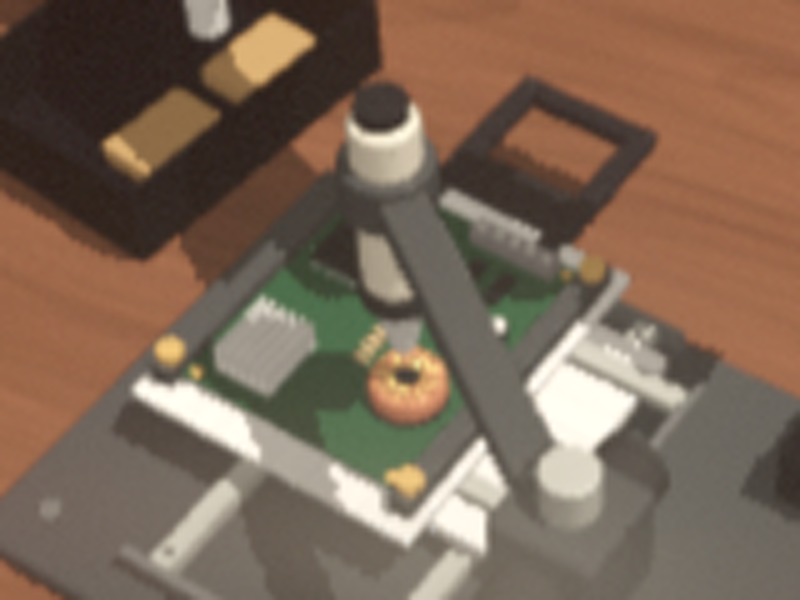

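```bash
python3 -c "
from plant import r
print(r.finish_job(), r.get_state()['clock'])"
```

```text
the job is handed in; nothing more can be done
the job is handed in; nothing more can be done
```

The job is handed in. The knob was pulled to on, the processor and then the choke were each centred under the nose and held for over a second, and the knob was pushed back in with the choke left under the nose. The arm took about 26 s and was touching nothing at the end.

- **Knob:** I lifted it with the gripper, and its top then read 0.110–0.113 m against 0.112 m expected. After I pressed it back in, it sat on its bottom stop and its top read about 0.098 m against 0.097 m.
- **Moving the board:** I dragged it only by the finger loop, with the fingers spread inside it. On the first drag the loop slipped about 3 mm in x, which left the processor about 5 mm off. I re-gripped at 30 N and corrected it before the pause.
- **Processor:** the wrist camera put it about 0.5 mm from the nose after the correction.
- **Choke:** it was about 1.5–2 mm off when first placed, so I shifted it about 1.6 mm in y. That should leave it within about 1 mm.
- **End state:** between the choke's pause and hand-in, the scene camera showed no board movement. By eye, the enclosure, pliers and iron stand are where they were.

The two fixed cameras disagreed with each other by several mm in absolute position, roughly 5–8 mm in x. I therefore relied on the offset between the part and the nose within a single picture. For the choke the side camera read about 1 mm more in y than the wrist camera. After the last correction to each part I tracked its movement with the fixed cameras, not with a new wrist view.

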